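Seat the divider comb in the gang mould and latch it

TASK

Get the small gang mould ready for casting: pick up the five-plate divider comb and lower it into the mould's slot rack so that all five plates slip into their slots together and stand fully home on the rack floor. The rack is clamped anywhere along its short travel in the mould, so feel for the slots gently and never force the comb. Then swing the latch bar over the end of the comb's spine, let go, and leave the cube, jar and core slice where they stand.

Things in the scene. Friction and masses are not known exactly. Their poses are not given: they have to be found in the camera images.
- comb: Divider comb of bare aluminium, 36x144x68 mm, about 0.3 kg, standing on its plates. Origin: centre of its underside (level of the plate tips); z up, y along the spine. Spine bar above the plates: 16 mm wide, 144 mm long, z 30 to 38 mm. On its middle an upright grip rib: 10 mm thick along x, 40 mm long along y, z 38 to 68 mm. Fits either way round.
- comb_tips (a point): Same point as the comb's origin, between the tips of its plates. Five plates hang from the spine at y = -48, -24, 0, 24, 48 mm; each 4 mm thick (along y), 36 mm wide (along x), z 0 to 30 mm, lower edges rounded with 2 mm radius.
- comb_grip (a point): Middle of the comb's grip rib, 56 mm above the plate tips and 12 mm below the rib's top; the place to grip, fingers closing along the comb's x.
- mould: Gang mould fixed to the bench: dark steel bed plate 96x206x8 mm carrying a bare steel slot rack 55x146 mm, end stops and a latch. Origin: underside of the bed at its datum mark, on the mould's axis; z up, y along the mould (the spine must lie along it). The rack is clamped, immovable, with its middle at an unmeasured 4 to 24 mm from the datum towards +y. Never press comb on mould with more than 40 N.
- rails_mark (a point): On the mould's axis at the datum mark, 38 mm above the mould's underside: height of the rail tops. Five slot pairs, pitch 24 mm along y, the middle one 4 to 24 mm from here towards +y; each slot 6 mm wide along y (1 mm play each side of a plate), 43 mm across x (3.5 mm play each side), 24 mm deep. Between and beyond them solid lands: plates resting there have their tips at this height.
- home_mark (a point): On the mould's axis at the datum mark, 14 mm above the mould's underside: height of the rack floor, where the plate tips stand when the comb is fully home (comb middle 4 to 24 mm from here towards +y). The top of the spine is then 52 mm above the mould's underside.
- latch (a joint): Latch bar angle, rad. 0 = closed, against a stop: the bar points along the mould's -y, over the spine of a seated comb. Grows as it opens, swinging level towards the mould's -x, up to 1.75. Turns easily (0.03 N m), stays where left. Bar 14 mm wide, reaches 56 mm from the pivot. It clears the spine of a seated comb by 3 mm and cannot pass over a comb that is not home.
- latch_pivot (a point): The latch's vertical pivot axis at the underside of the bar: mould x 0, y 118 mm, z 55 mm. The bar is 6 mm thick (mould z 55 to 61 mm).
- latch_pin (a point): Middle of the upright pin on the latch bar: 10 mm diameter, 26 mm tall (mould z 61 to 87 mm; this point at 74 mm), 38 mm from the pivot along the bar. Pinch it or push it sideways to swing the bar.
- mortar_cube: Bystander: grey mortar test cube, 50 mm; origin at centre of underside. Leave where it stands.
- jar: Bystander: white plastic jar with blue screw cap, 52 mm diameter, 75 mm tall; origin at centre of underside. Leave where it stands.
- core_slice: Bystander: round concrete core slice, 47 mm diameter, 24 mm tall; origin at centre of underside. Leave where it stands.

How it is judged (in metres and radians):
On the way, in this order (a step that is already met when the one before it is completed fails the run):
1. the comb is fully home in the slots while the latch is still open (z of comb in the frame of mould between 0.0115 and 0.0165 m and x of comb in the frame of mould between -0.006 and 0.006 m and y of comb in the frame of mould between 0.001 and 0.027 m and angle between the y axis of comb and the y axis of mould, either way round below 0.08 rad and angle between comb's own z axis and vertical below 0.05 rad and value of joint latch above 0.7 rad), for 0.2 s.
2. the latch bar lies over the spine of the seated comb (z of comb in the frame of mould between 0.0115 and 0.0165 m and x of comb in the frame of mould between -0.006 and 0.006 m and y of comb in the frame of mould between 0.001 and 0.027 m and angle between the y axis of comb and the y axis of mould, either way round below 0.08 rad and angle between comb's own z axis and vertical below 0.05 rad and value of joint latch below 0.3 rad), for 0.2 s.
At the end, for the whole second after the job is handed in: The comb is fully home in the rack (origin 11.5 to 16.5 mm above the mould's underside, within 6 mm of its axis, 1 to 27 mm from the datum along y, aligned with the mould within 0.08 rad, upright within 0.05 rad), at rest, and the latch bar is closed over its spine to within 0.3 rad (all of step 2 and linear speed of comb below 0.02 m/s); the robot touches nothing.
It fails at once if the comb is forced: comb and mould press on each other with more than 40 N (contact force between comb and mould above 40 N).
It fails at once if the mortar cube is shifted by more than 30 mm (distance of mortar_cube from where it was at the start of the episode above 0.03 m).
It fails at once if the jar is shifted by more than 30 mm (distance of jar from where it was at the start of the episode above 0.03 m).
It fails at once if the core slice is shifted by more than 30 mm (distance of core_slice from where it was at the start of the episode above 0.03 m).
It also fails if it takes over 67 s, if anything falls off the work surface, if the arm or the gripper's body presses on something with over 40 N, if the wrist force passes 120 N, or if a joint passes its speed limit or range.

ROBOT

A 6-joint arm with a two-finger parallel gripper is mounted at the origin on a cart in front of the work surface, level with it; the furniture and walls round the work are solid. World frame = base frame: x ahead of the robot, y to its left, z up, the work surface at z = 0. Lengths are in mm, angles in degrees, forces in N, time in s.
With the tool pointing down it reaches from about 350 to 850 mm from the base axis. Payload 8.1 kg.
Tool frame: the origin (TCP) lies at the very end of the fingers, on their centre line; the grasp point (between the pads) lies 19 mm behind it (r.grip_depth is the distance from the TCP to the grasp point, in mm); z points along the fingers, y is the direction in which the jaws open and shut (so a half turn about z gives the same grasp; the last joint's range is limited). The gripper opens to 85 mm and grips with 20 to 120 N. Pads are 22 mm wide; open, the fingers measure 114 mm over their backs; the gripper's body (76 mm by 85 mm) begins 54 mm behind the grasp point. The pads swing forward as they close: fully open they stand 13 mm farther back than shut.
Start: joints at [-79.721, 7.471, 85.268, -0, 87.261, -4.893], TCP at [157.05, -579.086, 231.292] pointing down, gripper open.
Joint ranges: [-169.43, 169.43], [-51.17, 129.36], [1.28, 143.12], [-76.62, 256.62], [0, 156.53], [-152.29, 152.29]. Speed limits (degrees/s): [136.94, 136.94, 159.86, 180, 180, 180].

INTERFACE

Orientations are given as [roll, pitch, yaw] about the fixed x, y, z axes, in that order (R = Rz(yaw) Ry(pitch) Rx(roll)).
In Python, from bench import status, viewer, hand_in, r gives the robot as it stands.
- The arm moves only by the shell command python3 -m crank 'ROWS' [OPENING] [FORCE]. ROWS is a JSON object of lists of equal length, an entry for each row: "slide": the shift along the tool's x, y, z in m, a list of three; "twist": the turn about the tool's z in rad. A call has 1 to 8 rows; each row shifts and turns the commanded pose from where the row before left it, along the tool's axes as they then stand; what a row does not reach is not made up. A row lasts 1/10 s, in which the tool goes at most 50 mm and 8.59 degrees, less where a joint would pass 70% of its speed; a pose out of reach is approached as far as the arm can. A call with a gripper value outside its range is refused whole. OPENING is the closure, from 0 (fully open) to 1 (shut), set as the call begins (- or left out, the last holds). The fingers move at their own pace and stop on an object; FORCE is the grip in N (left out, the last holds). Time passes only in rows, so rows that do not move let the fingers close. It gives the time, the measured TCP pose, the force and the opening at its end, in the units of the state.
- status.sense(): the state, without advancing time (a new reading comes with each control period).
- viewer.snapshot(name): name is "scene" or "top" or "wrist"; returns a dict with "img" (384x512x3 uint8, red, green, blue), "fx", "fy", "cx", "cy" (pixels), "R" (3x3) and "t" (3): a world point X has camera coordinates R X + t; the wrist camera has in their place "hand_eye" (4x4, takes a point from camera to tool coordinates, whose origin is the TCP and whose axes are the flange's). Camera axes: x right, y down, z forward; pixel columns grow to the right and rows downward; lengths in mm; the calibration is good to about 2 mm. A picture is of the moment at which its call begins: read the wrist's pose just before it. There is no depth.
- hand_in(): hands the job in, once; it reports no verdict.
The state is a dict: "time": time; "joint_pos": joint angles; "qd": joint speeds; "joint_efforts": joint torques, N m; "tool_pos": TCP position; "tcp_rot": TCP orientation; "ft_force": force on the tool from outside, world axes, zero at the start; "wrist_torque": the same for the moment, N m; "finger_gap": finger opening in mm.
Only numpy, scipy, OpenCV 4.12 (cv2) and the standard library are available. Lean on these libraries where they do the work, as an engineer would, in place of code of your own. Each camera call takes 0.05 s, during which the arm holds its last target.

## Working session

There is one attempt and no reset: what is moved stays moved. The work goes in short steps, Python scripts to look and compute and a shell command to move; the robot and the scene stay as the last step left them, time stands still between calls to the robot, and variables do not carry over. Pictures are saved under pics/ and viewed, and the job is handed in when it is done.

```bash
ls; mkdir -p pics
python3 - <<'E'
from bench import status, viewer, r
import cv2, numpy as np
print(status.sense())
for n in ["scene","top","wrist"]:
    s=viewer.snapshot(n)
    cv2.imwrite(f"pics/{n}0.png",s["img"][:,:,::-1])
    print(n,{k:(np.round(v,3).tolist() if k!='img' else 0) for k,v in s.items()})
    np.save(f"pics/{n}0.npy",s,allow_pickle=True)
E
```

```text
pics
{'time': 0.0, 'joint_pos': array([-7.97196765e+01,  7.51413472e+00,  8.53303036e+01, -2.12851753e-04,
        8.72605365e+01, -4.89452575e+00]), 'qd': array([-0.08217757, -0.05725341,  0.03786571,  0.01408351, -0.00301027,
        0.00733215]), 'joint_efforts': array([ 9.76492374e-04, -5.69402468e+01, -5.00544655e+01, -1.73047324e-04,
        1.49689091e-02, -1.78253487e-05]), 'tool_pos': array([ 156.96640142, -578.53512017,  230.24475218]), 'tcp_rot': array([-1.79895390e+02, -8.74481295e-03,  1.51748517e+01]), 'ft_force': array([ 0.46843728, -0.38288169,  0.17862378]), 'wrist_torque': array([-0.03260886, -0.01660477, -0.01710784]), 'finger_gap': 85.69403836168468}
scene {'img': 0, 'fx': 462.399, 'fy': 462.399, 'cx': 245.833, 'cy': 198.656, 'R': [[-0.548, -0.836, -0.012], [-0.594, 0.399, -0.699], [0.589, -0.376, -0.715]], 't': [283.056, 392.719, 1229.514]}
top {'img': 0, 'fx': 361.58, 'fy': 361.58, 'cx': 261.633, 'cy': 194.083, 'R': [[-0.014, -1.0, -0.009], [-0.997, 0.015, -0.076], [0.076, 0.008, -0.997]], 't': [1.088, 530.702, 954.536]}
wrist {'img': 0, 'fx': 276.089, 'fy': 276.089, 'cx': 258.657, 'cy': 192.793, 'hand_eye': [[-0.0, -0.965, -0.262, 65.788], [1.0, -0.001, 0.0, 0.792], [-0.0, -0.262, 0.965, -142.093], [0.0, 0.0, 0.0, 1.0]]}
```

View pics/scene0.png

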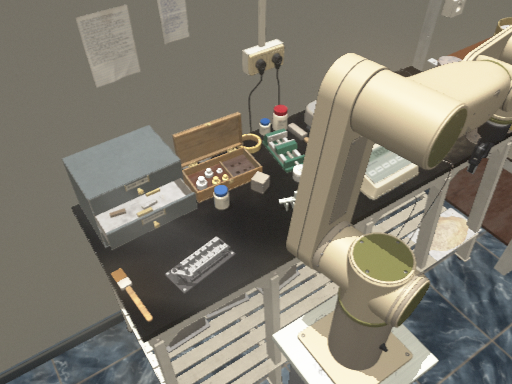

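View pics/top0.png

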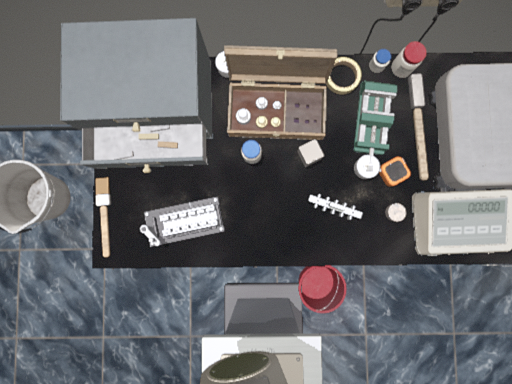

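View pics/wrist0.png

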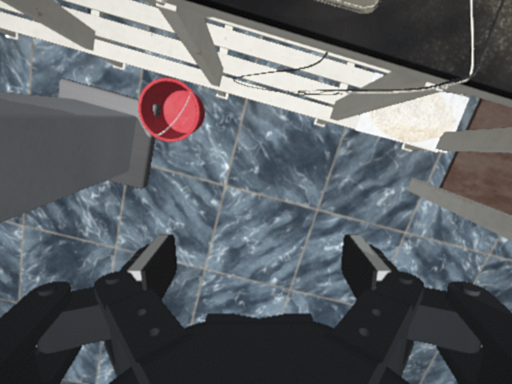

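Top view: the comb is around px (335,207), the mould around (187,220), with its open latch near (150,235) at the left end. The cube is at (311,152), the jar at (251,152) and the core slice at (396,212). I'll zoom in to measure.

Run:
```python
import cv2, numpy as np
im=cv2.imread("pics/top0.png")
a=cv2.resize(im[185:255,130:235],None,fx=7,fy=7,interpolation=cv2.INTER_CUBIC)
b=cv2.resize(im[175:235,295:415],None,fx=6,fy=6,interpolation=cv2.INTER_CUBIC)
cv2.imwrite("pics/m1.png",a);cv2.imwrite("pics/c1.png",b)
s=cv2.imread("pics/scene0.png")
cv2.imwrite("pics/s1.png",cv2.resize(s[225:300,155:250],None,fx=8,fy=8,interpolation=cv2.INTER_CUBIC))
```

```text
(no output)
```

View pics/m1.png

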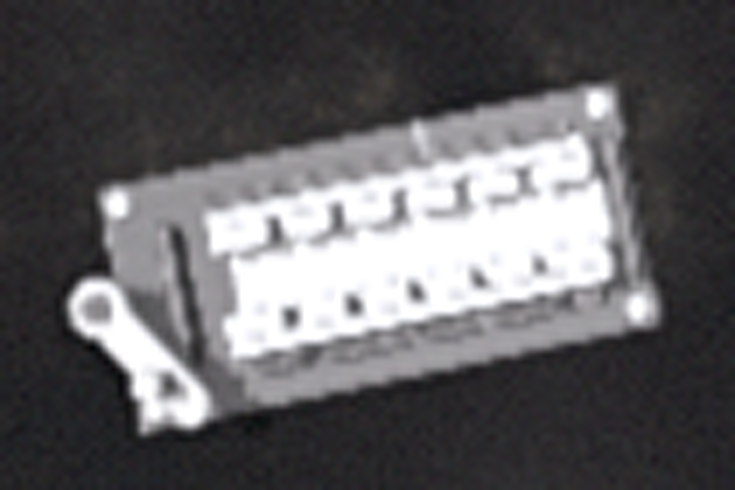

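View pics/c1.png

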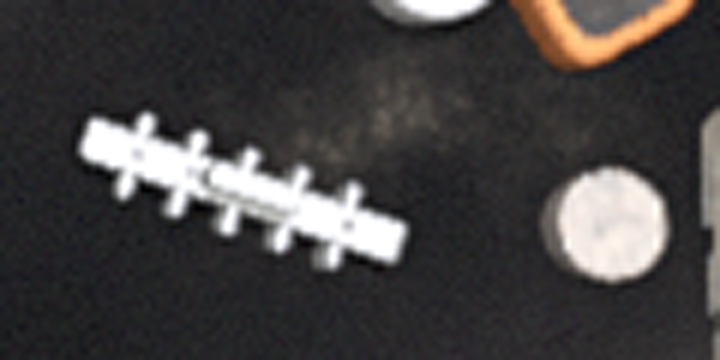

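View pics/s1.png

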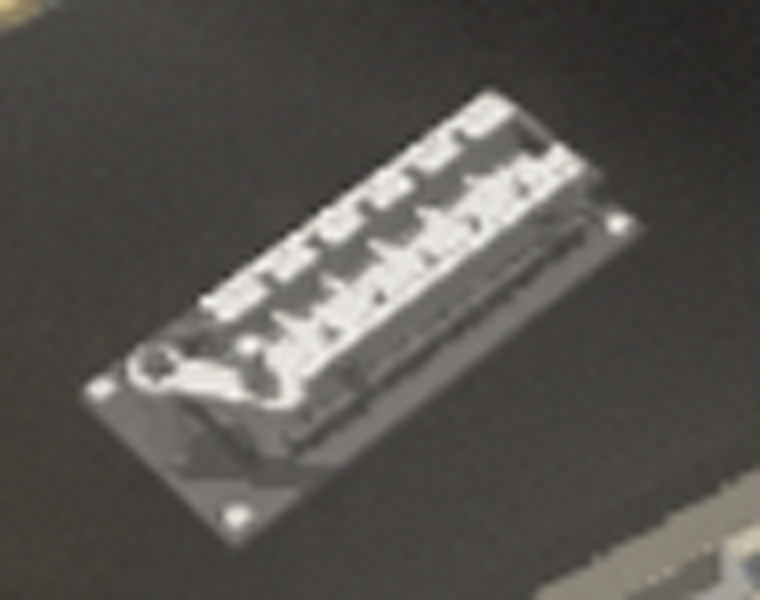

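```bash
cat > h.py <<'E'
import cv2, numpy as np
from scipy.spatial.transform import Rotation as Ro
def cam(s,st=None):
    if "hand_eye" in s:
        H=np.array(s["hand_eye"]); T=np.eye(4); T[:3,:3]=Ro.from_euler("xyz",st["tcp_rot"],degrees=True).as_matrix(); T[:3,3]=st["tool_pos"]
        M=np.linalg.inv(T@H); return M[:3,:3],M[:3,3]
    return np.array(s["R"]),np.array(s["t"])
def ray(s,uv,z,st=None):
    R,t=cam(s,st); uv=np.atleast_2d(np.array(uv,float))
    d=np.c_[(uv[:,0]-s["cx"])/s["fx"],(uv[:,1]-s["cy"])/s["fy"],np.ones(len(uv))]@R
    o=-R.T@t
    return o+d*((z-o[2])/d[:,2])[:,None]
def proj(s,X,st=None):
    R,t=cam(s,st); c=np.atleast_2d(X)@R.T+t
    return np.c_[c[:,0]/c[:,2]*s["fx"]+s["cx"],c[:,1]/c[:,2]*s["fy"]+s["cy"]]
def unz(p,off,k): return (np.array(p,float)+.5)/k-.5+np.array(off)
def snap(n,name):
    from bench import status,viewer
    st=status.sense(); s=viewer.snapshot(n)
    np.save(f"pics/{name}.npy",{"s":s,"st":st},allow_pickle=True); cv2.imwrite(f"pics/{name}.png",s["img"][:,:,::-1]); return s,st
def load(name):
    d=np.load(f"pics/{name}.npy",allow_pickle=True).item(); return d["s"],d["st"]
E
python3 - <<'E'
from h import *
s=np.load("pics/top0.npy",allow_pickle=True).item()
e=ray(s,unz([(88,137),(400,244)],(295,175),6),38); print(e,np.linalg.norm(e[1]-e[0]),e.mean(0),np.degrees(np.arctan2(*(e[0]-e[1])[:2])))
b=ray(s,unz([(103,192),(612,85),(660,322)],(130,185),7),8);print(b,np.linalg.norm(b[0]-b[1]),np.linalg.norm(b[2]-b[1]))
print(ray(s,unz([(418,125)],(130,185),7),8), "pivot",ray(s,unz([(95,305)],(130,185),7),61))
E
```

```text
[[ 518.64131982 -132.2189869    38.        ]
 [ 469.72098981 -267.53783768   38.        ]] 143.89020141949993 [ 494.18115482 -199.87841229   38.        ] 19.875883926152515
[[487.25139372 314.30363142   8.        ]
 [526.15124666 115.60234228   8.        ]
 [433.88390597  97.41112847   8.        ]] 202.47321023301373 94.04351342631722
[[511.61825557 191.39672576   8.        ]] pivot [[444.17588916 299.08996272  61.        ]]
```

```bash
python3 -m crank '{"slide":[[0.0386,-0.0251,0],[0.0386,-0.0251,0],[0.0386,-0.0251,0],[0.0386,-0.0251,0],[0.0386,-0.0251,0],[0.0386,-0.0251,0],[0.0386,-0.0251,0],[0.0386,-0.0251,0]],"twist":[0,0,0,0,0,0,0,0]}' 0
```

```text
time: 0.95
tool_pos: [403.4, -302.8, 231.2]
tcp_rot: [180.0, -0.0, 15.2]
ft_force: [0.7, -0.9, -0.4]
finger_gap: 85.3
```

```bash
python3 -m crank '{"slide":[[0.0386,-0.0251,0],[0.0386,-0.0251,0],[0.0386,-0.0251,0],[0,0,0],[0,0,0],[0,0,0],[0,0,0],[0,0,0]],"twist":[0,0,0,-0.137,-0.137,-0.137,-0.137,-0.137]}'
```

```text
time: 1.75
tool_pos: [494.5, -201.3, 230.9]
tcp_rot: [-180.0, 0.0, 54.8]
ft_force: [-0.3, 0.2, 0.1]
finger_gap: 85.3
```

```bash
python3 -m crank '{"slide":[[0,0,0],[0,0,0],[0,0,0],[0,0,0]],"twist":[-0.137,-0.137,0,0]}'
python3 - <<'E'
from h import *
s,st=snap("wrist","w1"); print(st)
E
```

```text
time: 2.15
tool_pos: [494.5, -201.4, 231.1]
tcp_rot: [-180.0, -0.0, 69.9]
ft_force: [0.1, -0.1, -0.3]
finger_gap: 85.4
{'time': 2.15, 'joint_pos': array([-2.76666500e+01, -2.75516494e+00,  9.57999420e+01, -1.49909535e-03,
        8.69789966e+01, -7.54962522e+00]), 'qd': array([-0.09371142,  0.06379217, -0.12147452,  0.00695022, -0.02339886,
        0.31582231]), 'joint_efforts': array([ 7.35732901e-03, -4.75151610e+01, -5.00306869e+01,  1.12945688e-04,
        4.68397819e-03, -4.34849923e-01]), 'tool_pos': array([ 494.4583395 , -201.43043675,  231.06572912]), 'tcp_rot': array([-1.79976236e+02, -1.63950410e-03,  6.98830542e+01]), 'ft_force': array([ 0.09243167, -0.13893942, -0.25106442]), 'wrist_torque': array([ 0.00789291, -0.01215325, -0.02188185]), 'finger_gap': 85.35541758031172}
```

View pics/w1.png

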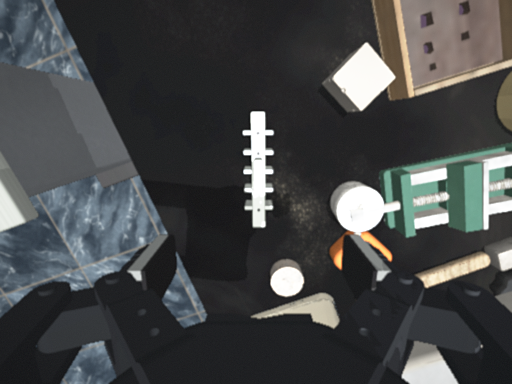

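The wrist view shows the comb's spine upright in the picture, from (257,111) to (259,227), nearly aligned with the tool. I'll measure it.

Run:
```python
from h import *
s,st=load("w1"); g=cv2.cvtColor(s["img"],cv2.COLOR_RGB2GRAY)
m=(g>170).astype(np.uint8); m[:, :225]=0; m[:,295:]=0; m[:100]=0; m[240:]=0
n,l,sts,c=cv2.connectedComponentsWithStats(m); print(sts[1:],c[1:])
# spine centre line rows: midpoints of narrow rows
pts=[]
for v in range(100,240):
    u=np.where(m[v])[0]
    if len(u) and u.max()-u.min()<18: pts.append((u.mean(),v,u.max()-u.min()))
pts=np.array(pts); print(pts[0],pts[-1])
p=np.polyfit(pts[:,1],pts[:,0],1)
v0,v1=pts[0,1]-.5,pts[-1,1]+.5
e=ray(s,[(np.polyval(p,v0),v0),(np.polyval(p,v1),v1)],38,st)
d=e[0]-e[1];print(p,e,np.linalg.norm(d),e.mean(0),"heading",np.degrees(np.arctan2(d[1],d[0])))
cv2.imwrite("pics/w1z.png",cv2.resize(s["img"][100:240,220:300,::-1],None,fx=4,fy=4,interpolation=cv2.INTER_CUBIC))
```

```text
[[ 243  111   31  117 1926]] [[257.96780893 167.17860852]]
[257.5 111.    9. ] [262. 227.   0.]
[1.35497615e-02 2.55678881e+02] [[ 518.290634   -131.83344074   38.        ]
 [ 469.74509908 -269.59223982   38.        ]] 146.06216376422032 [ 494.01786654 -200.71284028   38.        ] heading 70.58778869994418
```

View pics/w1z.png

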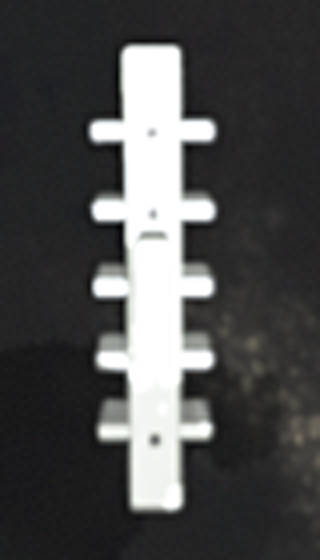

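```bash
python3 -m crank '{"slide":[[0.0402,-0.0186,0],[0.0402,-0.0186,0],[0.0402,-0.0186,0],[0.0402,-0.0186,0],[0.0402,-0.0186,0],[0.0402,-0.0186,0],[0.0402,-0.0186,0],[0.0402,-0.0186,0]],"twist":[0,0,0,0,0,0,0,0]}'; python3 -m crank '{"slide":[[0.0402,-0.0186,0],[0,0,0],[0,0,0],[0,0,0],[0,0,0],[0,0,0],[0,0,0]],"twist":[0,-0.136,-0.136,-0.136,-0.136,0,0]}'
python3 - <<'E'
from h import *
s,st=snap("wrist","w2"); print(st["tool_pos"],st["tcp_rot"])
E
```

```text
time: 3.0
tool_pos: [463.6, 153.3, 231.5]
tcp_rot: [180.0, -0.0, 69.9]
ft_force: [0.5, 0.2, -0.5]
finger_gap: 85.3
time: 3.7
tool_pos: [460.2, 195.7, 231.3]
tcp_rot: [-180.0, -0.0, 101.0]
ft_force: [1.1, -0.4, -1.3]
finger_gap: 85.6
[460.19053499 195.67137787 231.28939263] [-1.79998284e+02 -1.96977014e-03  1.00961809e+02]
```

View pics/w2.png

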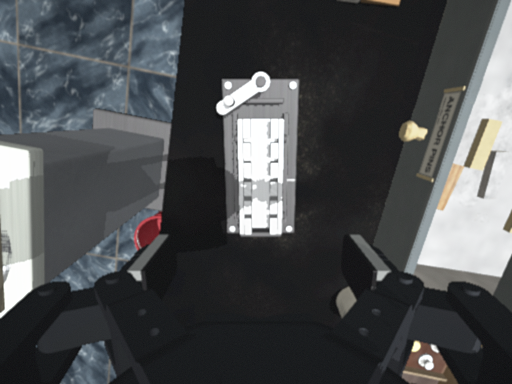

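Run:
```python
from h import *
s,st=load("w2")
cv2.imwrite("pics/w2z.png",cv2.resize(s["img"][65:245,210:310,::-1],None,fx=3.3,fy=3.3,interpolation=cv2.INTER_CUBIC))
z=cv2.resize(s["img"][110:240,225:300,::-1],None,fx=4.6,fy=4.6,interpolation=cv2.INTER_CUBIC)
cv2.imwrite("pics/w2y.png",cv2.convertScaleAbs(z,alpha=0.8))
```

```text
(no output)
```

View pics/w2z.png

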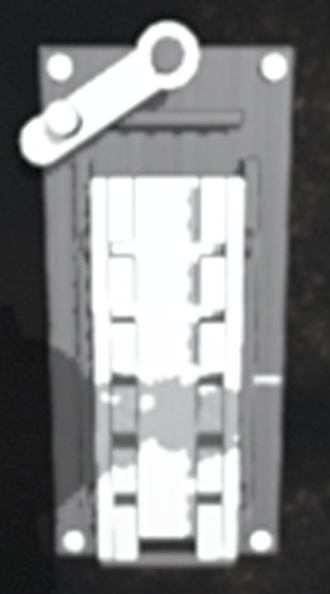

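View pics/w2y.png

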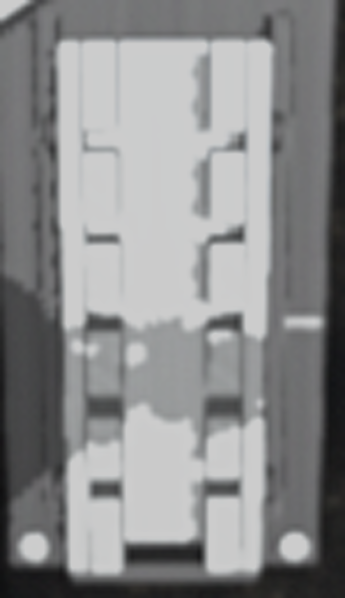

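Run:
```python
from h import *
s,st=load("w2"); g=cv2.cvtColor(s["img"],cv2.COLOR_RGB2GRAY).astype(int)
L=g[:,245:251].mean(1); Rr=g[:,271:276].mean(1)
for v in range(112,242): print(v,int(L[v]),int(Rr[v]),int(g[v,255:265].mean()),end=' | ' if v%4 else '\n')
```

```text
112 148 150 146
113 148 149 146 | 114 148 149 145 | 115 148 149 145 | 116 145 147 143
117 141 142 137 | 118 181 187 190 | 119 248 253 255 | 120 251 255 255
121 251 255 255 | 122 251 255 255 | 123 251 255 255 | 124 251 255 255
125 251 255 255 | 126 251 255 255 | 127 251 255 255 | 128 251 255 255
129 251 255 255 | 130 252 255 255 | 131 252 255 255 | 132 252 255 255
133 252 255 255 | 134 252 255 255 | 135 252 255 254 | 136 252 255 254
137 253 255 254 | 138 250 251 254 | 139 254 244 254 | 140 255 239 254
141 246 219 254 | 142 202 190 254 | 143 240 248 254 | 144 251 255 254
145 252 255 254 | 146 252 255 254 | 147 252 255 254 | 148 252 255 254
149 252 255 254 | 150 252 255 254 | 151 252 255 254 | 152 252 255 254
153 252 255 254 | 154 252 255 254 | 155 252 255 254 | 156 253 255 254
157 253 255 254 | 158 254 251 254 | 159 255 239 254 | 160 239 211 254
161 144 127 254 | 162 154 151 254 | 163 251 253 254 | 164 254 255 254
165 254 255 254 | 166 253 255 254 | 167 253 254 254 | 168 254 254 254
169 253 254 254 | 170 253 254 254 | 171 253 254 254 | 172 253 254 254
173 253 254 254 | 174 254 254 254 
[... 442 characters left out ...]
33 215
201 171 173 236 | 202 190 193 253 | 203 189 217 253 | 204 186 244 253
205 191 254 253 | 206 224 253 253 | 207 251 253 253 | 208 253 253 253
209 253 253 253 | 210 253 253 253 | 211 253 253 253 | 212 254 255 252
213 247 247 252 | 214 183 177 252 | 215 113 111 252 | 216 97 96 252
217 122 141 252 | 218 205 238 252 | 219 251 255 252 | 220 253 254 252
221 252 253 252 | 222 252 253 252 | 223 252 253 252 | 224 252 253 252
225 252 253 254 | 226 251 253 255 | 227 252 253 228 | 228 252 253 120
229 252 253 59 | 230 251 252 46 | 231 251 252 58 | 232 252 253 98
233 253 253 135 | 234 222 217 143 | 235 145 142 133 | 236 90 89 96
237 48 49 57 | 238 35 37 43 | 239 37 38 40 | 240 36 39 37
241 37 38 35 |
```

Run:
```python
from h import *
s,st=load("w2")
def b(v,z=38,u=260): return ray(s,[(u,v)],z,st)[0]
# bed corners screws / mould heading: left & right edges of rack at several rows
g=cv2.cvtColor(s["img"],cv2.COLOR_RGB2GRAY).astype(float)
mid=[];wd=[]
for v in range(124,232,3):
    row=g[v]; 
    # gradient of bright rack edges
    d=np.diff(row); l=np.argmax(d[230:250])+230.5; r_=np.argmin(d[275:292])+275.5
    E=ray(s,[(l,v),(r_,v)],38,st); wd.append(np.linalg.norm(E[1]-E[0])); mid.append(E.mean(0))
mid=np.array(mid);wd=np.array(wd);print(wd.round(0))
k=np.abs(wd-55)<4; M=mid[k]; c=M.mean(0); U,S,V=np.linalg.svd((M-c)[:,:2]); d=V[0]*np.sign(V[0][1]); print("rack axis through",c,"heading",np.degrees(np.arctan2(d[1],d[0])),k.sum())
f=lambda v:(b(v)[:2]-c[:2])@d
far=[142.6,162.4,181.3,200.6,217.5]; near=[213.9,195.5,177.9]
F=[f(v) for v in far]; print("far",np.round(F,1),"diff",np.diff(F)); cs=[F[i]+3-48+24*i for i in range(5)]
N=[f(v) for v in near]; print("near",np.round(N,1)); cn=[N[0]-3+48,N[1]-3+24,N[2]-3]
ends=(f(117.9),f(234.5)); print("centre est",np.round(cs,1),np.round(cn,1),"ends",ends,np.mean(ends),ends[0]-ends[1])
ctr=np.mean(cs[1:]+cn); C=c[:2]+d*ctr; print("rack centre",C)
# datum tick, z=8
t=ray(s,[(210+(267)/3.3,65+380/3.3)],8,st)[0]; print("tick",t,"rel rack",(t[:2]-C)@d)
sc=ray(s,unz([(60,67),(272,67),(73,540),(259,541)],(210,65),3.3),8,st); print(sc.round(1)); 
for a in (sc[0]-sc[2],sc[1]-sc[3]): print(np.degrees(np.arctan2(a[1],a[0])),np.linalg.norm(a))
print("screw mid",sc.mean(0))
pv=ray(s,unz([(167,55)],(210,65),3.3),61,st)[0];pin=ray(s,unz([(63,120)],(210,65),3.3),87,st)[0];print("pivot",pv,"pin top",pin)
print("tool now",st["tool_pos"])
```

```text
[55. 54. 55. 55. 55. 55. 55. 55. 55. 56. 56. 56. 56. 56. 56. 55. 54. 54.
 55. 55. 54. 54. 54. 54. 54. 54. 56. 56. 55. 56. 57. 55. 54. 54. 55. 55.]
rack axis through [463.12991236 190.14161398  38.        ] heading 101.07310998333926 36
far [ 42.7  18.8  -4.9 -30.  -52.7] diff [-23.892488   -23.66250748 -25.07563179 -22.75640258]
near [-47.8 -23.3  -0.6]
centre est [-2.3 -2.2 -1.9 -3.  -1.7] [-2.8 -2.3 -3.6] ends (np.float64(71.24450935318154), np.float64(-76.42055917096953)) -2.588024908893992 147.66506852415108
rack centre [463.61085003 187.6841499 ]
tick [505.76516775 188.09057259   8.        ] rel rack -7.6973612350601694
[[402.4 291.1   8. ]
 [480.6 306.3   8. ]
 [438.7 103.8   8. ]
 [517.4 118.6   8. ]]
100.94592369396021 190.78257467091262
101.07271997092718 191.21374571644466
screw mid [459.78049523 204.95808873   8.        ]
pivot [442.0727885  296.62050757  61.        ] pin top [415.50417705 269.84254259  87.        ]
tool now [460.19053499 195.67137787 231.28939263]
```

```bash
python3 -m crank '{"slide":[[-0.0439,-0.00463,0],[-0.0439,-0.00463,0],[-0.0439,-0.00463,0],[-0.0439,-0.00463,0],[-0.0439,-0.00463,0],[-0.0439,-0.00463,0],[-0.0439,-0.00463,0],[-0.0439,-0.00463,0]],"twist":[0,0,0,0,0,0,0,0]}'; python3 -m crank '{"slide":[[-0.0439,-0.00463,0],[0,0,0],[0,0,0],[0,0,0],[0,0,0],[0,0,0.03],[0,0,0.03],[0,0,0]],"twist":[0,0.133,0.133,0.133,0.133,0,0,0]}'
python3 - <<'E'
from h import *
s,st=snap("wrist","w3"); print(st["tool_pos"],st["tcp_rot"])
cv2.imwrite("pics/w3z.png",cv2.resize(s["img"][60:380,160:360,::-1],None,fx=1.8,fy=1.8))
print(proj(s,[[494.3,-199.9,68],[518.4,-132,38],[470.2,-267.8,38]],st))
E
```

```text
time: 4.55
tool_pos: [492.5, -157.9, 231.5]
tcp_rot: [180.0, 0.0, 101.0]
ft_force: [1.2, 0.4, -0.4]
finger_gap: 85.6
time: 5.35
tool_pos: [493.9, -198.6, 166.6]
tcp_rot: [-179.5, -0.1, 70.6]
ft_force: [0.0, -0.9, 0.1]
finger_gap: 85.2
[ 493.86449409 -198.61234152  166.57689811] [-1.79542127e+02 -6.66939892e-02  7.06096781e+01]
[[260.19386751 193.98950003]
 [260.56875435 111.7232833 ]
 [260.03156302 251.12012462]]
```

View pics/w3.png

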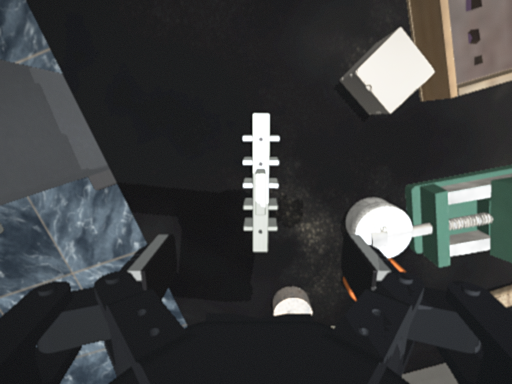

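```bash
python3 -m crank '{"slide":[[0,0,0.035],[0,0,0.035],[0,0,0.03],[0,0,0],[0,0,0]],"twist":[0,0,0,0,0]}'
```

```text
time: 5.9
tool_pos: [497.4, -200.3, 73.0]
tcp_rot: [179.9, 0.0, 70.8]
ft_force: [0.9, -0.4, 0.6]
finger_gap: 85.2
```

```bash
python3 -m crank '{"slide":[[0,0,0],[0,0,0]],"twist":[0,0]}'
```

```text
time: 6.1
tool_pos: [498.4, -200.9, 74.1]
tcp_rot: [179.8, 0.0, 70.8]
ft_force: [-0.1, -0.0, 0.9]
finger_gap: 85.2
```

```bash
python3 -m crank '{"slide":[[0,-0.0042,0],[0,0,0.012],[0,0,0.012],[0,0,0],[0,0,0]],"twist":[0,0,0,0,0]}'
```

```text
time: 6.6
tool_pos: [491.9, -198.1, 46.1]
tcp_rot: [-179.9, -0.0, 70.8]
ft_force: [-0.5, -0.0, 0.1]
finger_gap: 85.6
```

```bash
for i in 1 2 3; do python3 -m crank '{"slide":[[0,0,0]],"twist":[0]}' | head -3; done
```

```text
time: 6.7
tool_pos: [492.7, -198.6, 47.2]
tcp_rot: [-180.0, -0.0, 70.8]
time: 6.8
tool_pos: [493.0, -198.7, 47.6]
tcp_rot: [180.0, 0.0, 70.8]
time: 6.9
tool_pos: [493.0, -198.7, 47.7]
tcp_rot: [180.0, 0.0, 70.8]
```

```bash
python3 -m crank '{"slide":[[-0.0007,0.0015,0],[0,0,0.005],[0,0,0],[0,0,0],[0,0,0]],"twist":[0.005,0,0,0,0]}'
python3 - <<'E'
from h import *
s,st=snap("wrist","w4"); print(st["tool_pos"],st["tcp_rot"])
E
```

```text
time: 7.4
tool_pos: [493.8, -199.7, 42.2]
tcp_rot: [-180.0, -0.0, 70.5]
ft_force: [0.0, -0.4, 0.2]
finger_gap: 85.4
[ 493.81595038 -199.65435526   42.2015377 ] [-1.79986831e+02 -2.81202553e-03  7.05212523e+01]
```

View pics/w4.png

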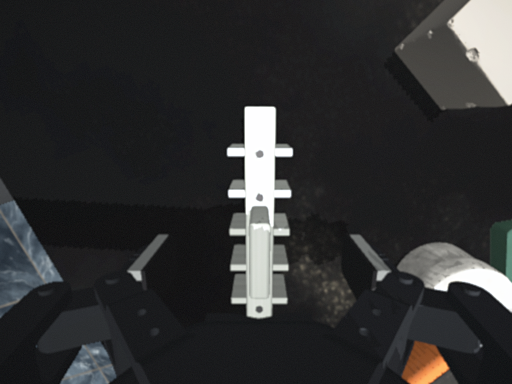

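The comb sits centred between the open jaws (spine at u=260, jaws at about 165 and 352). Closing now.

```bash
python3 -m crank '{"slide":[[0,0,0],[0,0,0],[0,0,0],[0,0,0],[0,0,0],[0,0,0],[0,0,0],[0,0,0]],"twist":[0,0,0,0,0,0,0,0]}' 1 50
python3 - <<'E'
from h import *
s,st=snap("wrist","w5"); print(st["tool_pos"],st["tcp_rot"],st["wrist_torque"])
E
```

```text
time: 8.25
tool_pos: [494.0, -199.8, 42.4]
tcp_rot: [180.0, -0.0, 70.5]
ft_force: [0.3, 0.2, 1.0]
finger_gap: 9.3
[ 494.01311819 -199.7579876    42.44609364] [ 1.79986494e+02 -2.46637017e-04  7.05204925e+01] [ 0.06840461  0.03282704 -0.06199151]
```

View pics/w5.png

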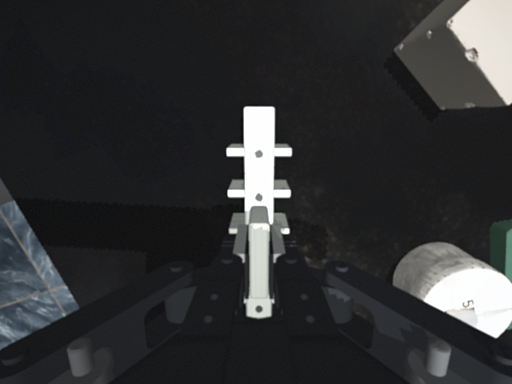

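```bash
python3 - <<'E'
from h import *
s,st=load("w5"); g=cv2.cvtColor(s["img"],cv2.COLOR_RGB2GRAY).astype(float)
c=g[95:120,252:266].mean(1); v=95+np.argmax(np.diff(c))+.5; print(v,c.round())
for vv in (v,): 
  p=ray(s,[(258.5,vv)],38,st)[0]; y=np.radians(st["tcp_rot"][2]); d=p-st["tool_pos"]; print("tool x of end",d[0]*np.cos(y)+d[1]*np.sin(y))
E
python3 -m crank '{"slide":[[0,0,-0.01],[0,0,-0.03],[0,0,-0.04],[0,0,-0.04],[0,0,0],[0,0,0]],"twist":[0,0,0,0,0,0]}'
```

```text
105.5 [ 29.  29.  29.  29.  29.  28.  28.  28.  27.  21.  35. 148. 255. 255.
 255. 254. 254. 254. 254. 254. 254. 254. 254. 254. 254.]
tool x of end 71.26898958674964
time: 8.9
tool_pos: [494.5, -200.0, 163.6]
tcp_rot: [179.9, 0.0, 70.5]
ft_force: [-0.6, 0.8, -3.6]
finger_gap: 9.1
```

```bash
python3 -m crank '{"slide":[[0.0355,-0.0158,0],[0.0355,-0.0158,0],[0.0355,-0.0158,0],[0.0355,-0.0158,0],[0.0355,-0.0158,0],[0.0355,-0.0158,0],[0.0355,-0.0158,0],[0.0355,-0.0158,0]],"twist":[0,0,0,0,0,0,0,0]}'; python3 -m crank '{"slide":[[0.0355,-0.0158,0],[0.0355,-0.0158,0],[0,0,0],[0,0,0],[0,0,0],[0,0,0],[0,0,0],[0,0,0]],"twist":[0,0,-0.1068,-0.1068,-0.1068,-0.1068,-0.1068,0]}';python3 -m crank '{"slide":[[0,0,0],[0,0,0],[0,0,0]],"twist":[0,0,0]}'
python3 - <<'E'
from h import *
s,st=snap("wrist","w6"); print(st["tool_pos"],st["tcp_rot"],st["wrist_torque"])
E
```

```text
time: 9.7
tool_pos: [467.4, 111.5, 159.9]
tcp_rot: [-179.8, 0.1, 70.5]
ft_force: [0.9, -0.3, -2.8]
finger_gap: 8.9
time: 10.5
tool_pos: [461.8, 187.2, 159.9]
tcp_rot: [-179.8, 0.0, 101.2]
ft_force: [-0.1, -0.9, -3.1]
finger_gap: 9.0
time: 10.8
tool_pos: [463.1, 187.6, 161.9]
tcp_rot: [-180.0, 0.0, 101.0]
ft_force: [0.4, -0.0, -2.5]
finger_gap: 9.1
[463.10255064 187.56291584 161.91192871] [-1.79961659e+02  2.79374455e-03  1.01026840e+02] [-0.0737538   0.00379854  0.06215267]
```

View pics/w6.png

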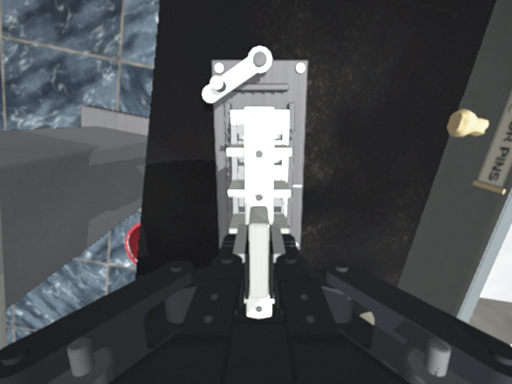

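```bash
python3 -m crank '{"slide":[[0,0,0.025],[0,0,0.025],[0,0,0.014],[0,0,0],[0,0,0],[0,0,0],[0,0,0]],"twist":[0,0,0,0,0,0,0]}'
python3 - <<'E'
from h import *
s,st=snap("wrist","w7"); print(st["tool_pos"],st["tcp_rot"],st["ft_force"])
cv2.imwrite("pics/w7z.png",cv2.resize(s["img"][20:240,180:330,::-1],None,fx=3.6,fy=2.7,interpolation=cv2.INTER_CUBIC))
E
```

```text
time: 11.55
tool_pos: [464.4, 187.9, 99.8]
tcp_rot: [179.9, -0.0, 101.1]
ft_force: [0.8, -0.2, -3.0]
finger_gap: 9.3
[464.372873   187.94071697  99.75009891] [ 1.79861710e+02 -1.24680995e-02  1.01107438e+02] [ 0.80111329 -0.18175564 -3.00823508]
```

View pics/w7z.png

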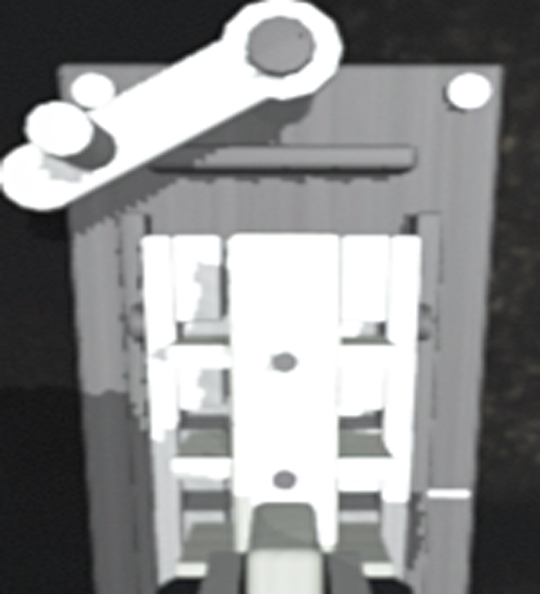

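Run:
```python
from h import *
s,st=load("w7"); g=cv2.cvtColor(s["img"],cv2.COLOR_RGB2GRAY).astype(float)
y=np.radians(101.05); dx=np.array([np.cos(y),np.sin(y)]); dy=np.array([np.sin(y),-np.cos(y)])
def cross(c,o,th):
    i=np.argmax(c>th); return o+i-1+(th-c[i-1])/(c[i]-c[i-1])
for nm,u0,u1,z in [("rackL",222,240,38),("rackR",276,294,38),("spine",248,270,st["tool_pos"][2]-4.4)]:
    c=g[98:120,u0:u1].mean(1); v=cross(c,98,200); p=ray(s,[((u0+u1)/2,v)],z,st)[0]
    e=p[:2]-st["tool_pos"][:2]; print(nm,round(v,2),"tool x",e@dx,"y",e@dy)
for v in (112,125,150,170):
    d=np.diff(g[v]); l=np.argmax(d[210:232])+210.5; r_=np.argmin(d[282:305])+282.5
    E=ray(s,[(l,v),(r_,v)],38,st); e=E[:,:2]-st["tool_pos"][:2]; print(v,l,r_,(e@dy).round(1))
```

```text
rackL 106.59 tool x 72.89699240098933 y -19.643491380591744
rackR 106.64 tool x 72.8886925358796 y 18.445109374419914
spine 106.08 tool x 70.95699898480449 y -0.06110716267570117
112 218.5 296.5 [-28.6  26.7]
125 219.5 296.5 [-28.2  27. ]
150 220.5 295.5 [-28.1  26.9]
170 221.5 294.5 [-27.9  26.7]
```

```bash
python3 -m crank '{"slide":[[0.0009,0,0],[0,0,0.007],[0,0,0.006],[0,0,0],[0,0,0],[0,0,0],[0,0,0],[0,0,0]],"twist":[0,0,0,0,0,0,0,0]}'
python3 - <<'E'
from h import *
s,st=snap("wrist","w8"); print(st["tool_pos"],st["tcp_rot"],st["ft_force"])
g=cv2.cvtColor(s["img"],cv2.COLOR_RGB2GRAY).astype(float)
y=np.radians(st["tcp_rot"][2]); dx=np.array([np.cos(y),np.sin(y)]); dy=np.array([np.sin(y),-np.cos(y)])
def cross(c,o,th):
    i=np.argmax(c>th); return o+i-1+(th-c[i-1])/(c[i]-c[i-1])
for nm,u0,u1,z in [("rackL",222,240,38),("rackR",276,294,38),("spine",248,270,st["tool_pos"][2]-4.4)]:
    c=g[92:120,u0:u1].mean(1); v=cross(c,92,200); p=ray(s,[((u0+u1)/2,v)],z,st)[0]
    e=p[:2]-st["tool_pos"][:2]; print(nm,round(v,2),"tool x",e@dx,"y",e@dy)
for v in (112,125,150,170):
    d=np.diff(g[v]); l=np.argmax(d[205:232])+205.5; r_=np.argmin(d[282:310])+282.5
    E=ray(s,[(l,v),(r_,v)],38,st); e=E[:,:2]-st["tool_pos"][:2]; print(v,l,r_,(e@dy).round(1))
cv2.imwrite("pics/w8z.png",cv2.resize(s["img"][20:240,180:330,::-1],None,fx=3.6,fy=2.7,interpolation=cv2.INTER_CUBIC))
E
```

```text
time: 12.4
tool_pos: [463.3, 188.6, 85.5]
tcp_rot: [180.0, -0.0, 101.1]
ft_force: [-0.5, -0.1, -2.6]
finger_gap: 8.9
[463.34924293 188.58543637  85.52307243] [ 1.79975352e+02 -2.34174543e-03  1.01114831e+02] [-0.45592015 -0.09850946 -2.62120908]
rackL 107.63 tool x 71.71123301780634 y -18.346306221006117
rackR 107.76 tool x 71.61090354462665 y 17.116600474064818
spine 106.51 tool x 70.74496620290003 y 0.0022089286090288818
112 217.5 300.5 [-27.3  27.4]
125 218.5 299.5 [-27.   27.1]
150 219.5 298.5 [-26.9  27. ]
170 219.5 298.5 [-27.5  27.5]
```

View pics/w8z.png

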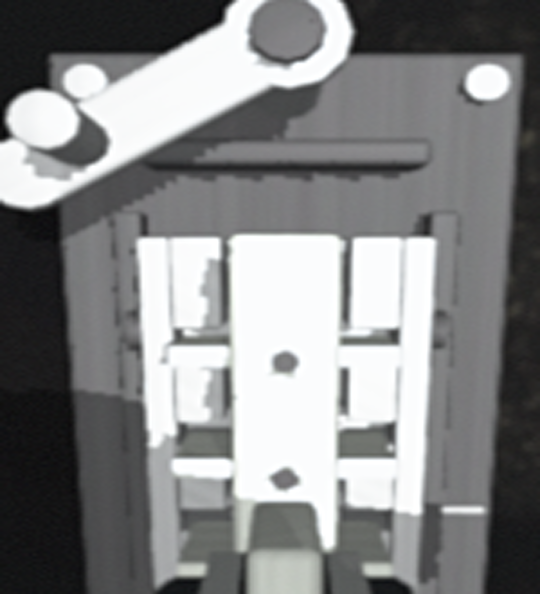

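```bash
python3 -m crank '{"slide":[[0,0,0.003],[0,0,0],[0,0,0.001],[0,0,0],[0,0,0.001],[0,0,0],[0,0,0]],"twist":[0,0,0,0,0,0,0]}'; python3 -m crank '{"slide":[[0,0,0.001],[0,0,0],[0,0,0]],"twist":[0,0,0]}'
```

```text
time: 13.15
tool_pos: [463.1, 188.5, 80.3]
tcp_rot: [-180.0, 0.0, 101.1]
ft_force: [0.3, 0.4, -2.6]
finger_gap: 8.9
time: 13.45
tool_pos: [463.1, 188.5, 79.2]
tcp_rot: [-180.0, -0.0, 101.1]
ft_force: [0.3, -0.4, -2.9]
finger_gap: 9.2
```

```bash
python3 -m crank '{"slide":[[0,0,0.001],[0,0,0],[0,0,0.001],[0,0,0],[0,0,0]],"twist":[0,0,0,0,0]}'
```

```text
time: 13.95
tool_pos: [463.1, 188.5, 77.2]
tcp_rot: [-180.0, -0.0, 101.1]
ft_force: [0.5, -0.2, -2.2]
finger_gap: 8.8
```

```bash
python3 -m crank '{"slide":[[0,0,0.0015],[0,0,0],[0,0,0.0015],[0,0,0],[0,0,0]],"twist":[0,0,0,0,0]}'
```

```text
time: 14.45
tool_pos: [463.1, 188.5, 74.2]
tcp_rot: [-180.0, -0.0, 101.1]
ft_force: [-0.5, -0.2, -1.9]
finger_gap: 9.2
```

```bash
python3 -m crank '{"slide":[[0,0,0.002],[0,0,0],[0,0,0.002],[0,0,0],[0,0,0]],"twist":[0,0,0,0,0]}'
```

```text
time: 14.95
tool_pos: [463.0, 188.5, 70.2]
tcp_rot: [-180.0, 0.0, 101.1]
ft_force: [0.1, 0.4, -2.9]
finger_gap: 8.9
```

```bash
python3 -m crank '{"slide":[[0,0,0.002],[0,0,0],[0,0,0.002],[0,0,0],[0,0,0.002],[0,0,0],[0,0,0]],"twist":[0,0,0,0,0,0,0]}'
```

```text
time: 15.65
tool_pos: [463.1, 188.5, 64.2]
tcp_rot: [-180.0, 0.0, 101.1]
ft_force: [0.3, 0.1, -2.8]
finger_gap: 9.1
```

```bash
python3 -m crank '{"slide":[[0,0,0.002],[0,0,0],[0,0,0.002],[0,0,0],[0,0,0.001],[0,0,0],[0,0,0]],"twist":[0,0,0,0,0,0,0]}'
```

```text
time: 16.35
tool_pos: [463.2, 188.5, 59.3]
tcp_rot: [-180.0, -0.0, 101.1]
ft_force: [0.2, -0.1, -3.4]
finger_gap: 8.8
```

```bash
python3 -m crank '{"slide":[[0,0,0.001],[0,0,0],[0,0,0.0007],[0,0,0],[0,0,0]],"twist":[0,0,0,0,0]}'
```

```text
time: 16.85
tool_pos: [463.1, 188.5, 57.6]
tcp_rot: [-180.0, 0.0, 101.1]
ft_force: [0.5, 0.6, -2.9]
finger_gap: 9.5
```

```bash
python3 -m crank '{"slide":[[0,0,0.0005],[0,0,0],[0,0,0.0005],[0,0,0],[0,0,0]],"twist":[0,0,0,0,0]}'
```

```text
time: 17.35
tool_pos: [463.1, 188.5, 56.6]
tcp_rot: [-180.0, -0.0, 101.1]
ft_force: [-0.6, -0.8, -2.5]
finger_gap: 9.3
```

```bash
python3 -m crank '{"slide":[[0,0,0.0005],[0,0,0],[0,0,0]],"twist":[0,0,0]}'
```

```text
time: 17.65
tool_pos: [463.3, 188.6, 56.4]
tcp_rot: [180.0, -0.0, 101.1]
ft_force: [-2.1, -1.2, 2.2]
finger_gap: 9.0
```

Contact came at TCP z 56.4, exactly the height expected for fully home. Releasing and retreating.

```bash
python3 -m crank '{"slide":[[0,0,0],[0,0,0],[0,0,0],[0,0,0],[0,0,0]],"twist":[0,0,0,0,0]}' 0.5; python3 -m crank '{"slide":[[0,0,-0.005],[0,0,-0.02],[0,0,-0.04],[0,0,-0.04],[0,0,-0.04],[0,0,0],[0,0,0],[0,0,0]],"twist":[0,0,0,0,0,0,0,0]}'
python3 - <<'E'
from h import *
s,st=snap("wrist","w9"); print(st["tool_pos"],st["tcp_rot"],st["ft_force"])
cv2.imwrite("pics/w9z.png",cv2.resize(s["img"][40:260,180:340,::-1],None,fx=3.4,fy=2.7,interpolation=cv2.INTER_CUBIC))
E
```

```text
time: 18.15
tool_pos: [463.2, 188.6, 56.1]
tcp_rot: [-180.0, -0.0, 101.1]
ft_force: [-0.1, 0.7, 0.6]
finger_gap: 42.8
time: 18.95
tool_pos: [462.6, 188.4, 200.2]
tcp_rot: [-179.9, 0.0, 101.1]
ft_force: [-0.5, 0.3, -0.3]
finger_gap: 42.3
[462.56231801 188.38464905 200.15734064] [-1.79917716e+02  6.07634600e-03  1.01117389e+02] [-0.47489446  0.31300274 -0.32315576]
```

View pics/w9.png

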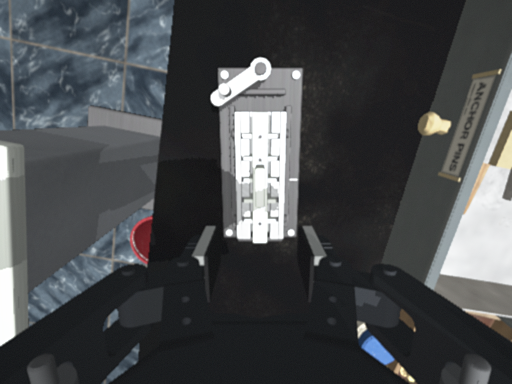

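View pics/w9z.png

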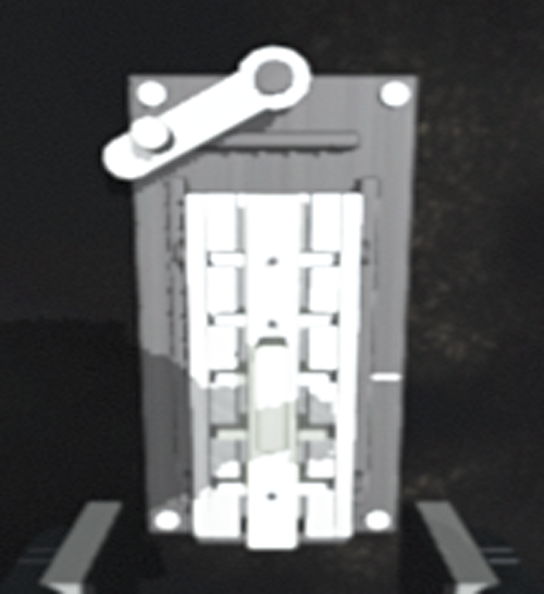

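The comb is home, with all five plates in their slots. The latch is still open, with its pin near px (225,89). I'll measure the pin.

Run:
```python
from h import *
s,st=load("w9")
f=lambda p:np.array([180+(p[0]+.5)/3.4-.5,40+(p[1]+.5)/2.7-.5])
y=np.radians(101.1); A=np.array([[np.cos(y),np.sin(y)],[np.sin(y),-np.cos(y)]])
for n,p,z in [("pin",(152,131),87),("pivot",(274,77),61),("tip",(112,163),61),("spineEndTop",(272,194),52),("spineEndBot",(272,540),52)]:
    X=ray(s,[f(p)],z,st)[0]; print(n,X.round(1),"tool",(A@(X[:2]-st["tool_pos"][:2])).round(1))
```

```text
pin [415.5 271.   87. ] tool [ 90.1 -30.2]
pivot [442.3 296.8  61. ] tool [110.3   1. ]
tip [402.6 260.1  61. ] tool [ 81.9 -45.1]
spineEndTop [449.3 258.6  52. ] tool [71.4  0.5]
spineEndBot [476.4 120.8  52. ] tool [-69.    0.6]
```

```bash
python3 -m crank '{"slide":[[0.045,-0.0155,0],[0.045,-0.0155,0],[0,0,0.03],[0,0,0.03],[0,0,0.02],[0,0,0],[0,0,0],[0,0,0]],"twist":[0,0,0,0,0,0,0,0]}'
python3 - <<'E'
from h import *
s,st=snap("wrist","w10"); print(st["tool_pos"],st["tcp_rot"],st["ft_force"])
E
```

```text
time: 19.8
tool_pos: [416.1, 271.1, 122.2]
tcp_rot: [179.9, -0.0, 101.1]
ft_force: [-0.1, -0.2, -1.4]
finger_gap: 43.0
[416.08664043 271.10290496 122.23094977] [ 1.79924537e+02 -2.27311844e-02  1.01101066e+02] [-0.13933424 -0.16788395 -1.44622082]
```

View pics/w10.png

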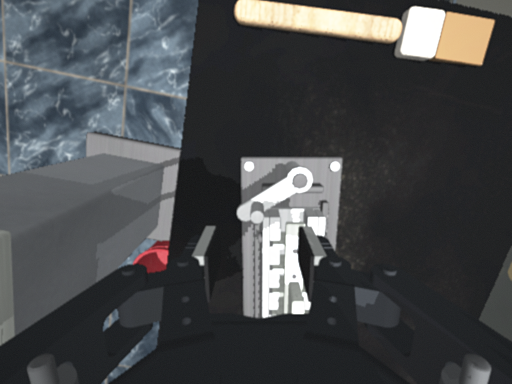

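```bash
python3 -m crank '{"slide":[[0,0,0.02],[0,0,0.02],[0,0,0.01],[0,0,0],[0,0,0],[0,0,0],[0,0,0]],"twist":[0,0,0,0,0,0,0]}'
```

```text
time: 20.55
tool_pos: [416.2, 271.3, 72.2]
tcp_rot: [179.9, -0.0, 101.1]
ft_force: [0.3, -0.6, 0.5]
finger_gap: 42.7
```

```bash
python3 -m crank '{"slide":[[0,0,0.004],[0,0.008,0],[0,0.007,0],[-0.004,0.004,0],[-0.004,0.004,0],[0,0,0],[0,0,0]],"twist":[0,0,0,0,0,0,0]}'; python3 -m crank '{"slide":[[-0.003,0.005,0],[-0.003,0.005,0],[-0.001,0.0035,0],[-0.001,0.0035,0],[0,0,0],[0,0,0]],"twist":[0,0,0,0,0,0]}'
python3 - <<'E'
from h import *
s,st=snap("wrist","w11"); print(st["tool_pos"],st["tcp_rot"],st["ft_force"])
E
```

```text
time: 21.25
tool_pos: [439.6, 267.0, 66.8]
tcp_rot: [-179.9, 0.0, 101.1]
ft_force: [-2.2, -1.5, 0.6]
finger_gap: 42.5
time: 21.85
tool_pos: [458.2, 263.4, 67.5]
tcp_rot: [179.9, -0.0, 101.1]
ft_force: [-0.4, -0.9, -0.3]
finger_gap: 42.6
[458.24607074 263.36300722  67.47759395] [ 1.79929831e+02 -3.55759529e-02  1.01112768e+02] [-0.3898855  -0.88740687 -0.29276737]
```

View pics/w11.png

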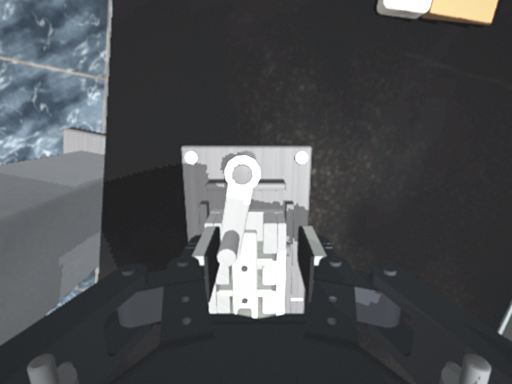

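The bar is nearly closed: pivot at (242,174), pin at (229,250). About 7 mm of push remains.

```bash
python3 -m crank '{"slide":[[-0.0005,0.0035,0],[-0.0003,0.0025,0],[0,0,0],[0,0,0],[0,0,0]],"twist":[0,0,0,0,0]}'; python3 -m crank '{"slide":[[0,0.001,0],[0,0,0],[0,0,0]],"twist":[0,0,0]}';  python3 - <<'E'
from h import *
s,st=snap("wrist","w12"); print(st["tool_pos"],st["tcp_rot"],st["ft_force"])
E
```

```text
time: 22.4
tool_pos: [463.8, 263.4, 67.1]
tcp_rot: [180.0, -0.0, 101.1]
ft_force: [0.2, 0.2, 0.2]
finger_gap: 42.9
time: 22.7
tool_pos: [464.7, 263.5, 67.1]
tcp_rot: [-180.0, -0.0, 101.1]
ft_force: [0.2, 0.9, -0.7]
finger_gap: 42.9
[464.73143732 263.45259716  67.07358229] [-1.79997120e+02 -9.25400822e-04  1.01114089e+02] [ 0.20899962  0.86866585 -0.65589297]
```

View pics/w12.png

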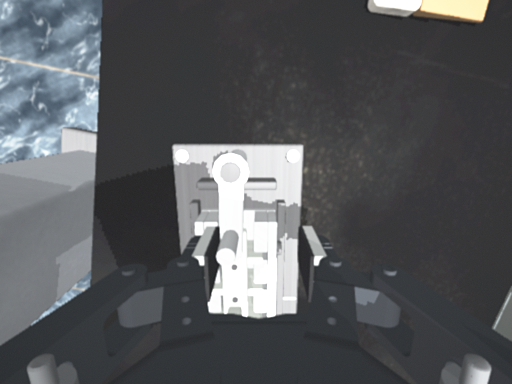

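The bar is closed: pivot at (230,171), pin at (228,245), parallel to the mould's axis. Backing off the pin and retreating upward.

```bash
python3 -m crank '{"slide":[[0,-0.006,0],[0,-0.008,0],[0,0,0],[0,0,-0.02],[0,0,-0.04],[0,0,-0.04],[0,0,-0.04],[0,0,0]],"twist":[0,0,0,0,0,0,0,0]}'; python3 -m crank '{"slide":[[-0.03,0,-0.02],[-0.03,0,0],[-0.03,0,0],[0,0,0],[0,0,0],[0,0,0]],"twist":[0,0,0,0,0,0]}'
python3 - <<'E'
from h import *
s,st=snap("wrist","w13"); print(st["tool_pos"],st["tcp_rot"],st["ft_force"],st["time"])
snap("top","t13")
cv2.imwrite("pics/w13z.png",cv2.resize(s["img"][20:260,170:350,::-1],None,fx=3,fy=2.5,interpolation=cv2.INTER_CUBIC))
E
```

```text
time: 23.55
tool_pos: [454.2, 262.3, 214.5]
tcp_rot: [179.4, -0.1, 101.1]
ft_force: [0.6, 0.1, 0.2]
finger_gap: 43.0
time: 24.15
tool_pos: [468.1, 173.0, 226.8]
tcp_rot: [-180.0, -0.0, 101.1]
ft_force: [0.2, 0.6, 0.3]
finger_gap: 42.8
[468.1140789  172.98841056 226.82414254] [-1.79986695e+02 -1.98997285e-02  1.01127180e+02] [0.17991234 0.57160016 0.31988074] 24.15
```

View pics/w13z.png

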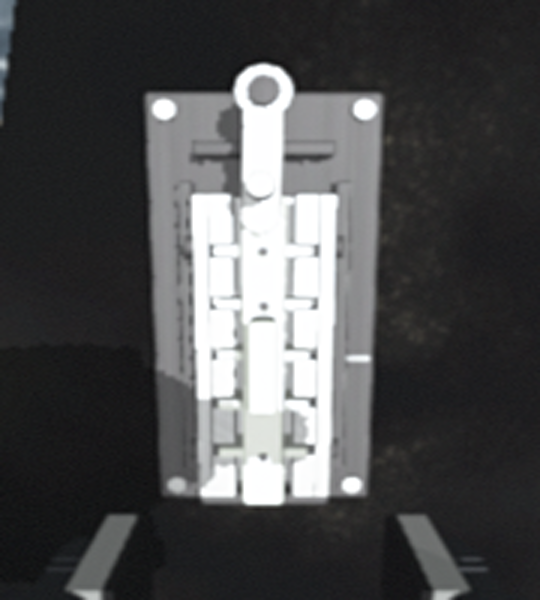

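View pics/t13.png

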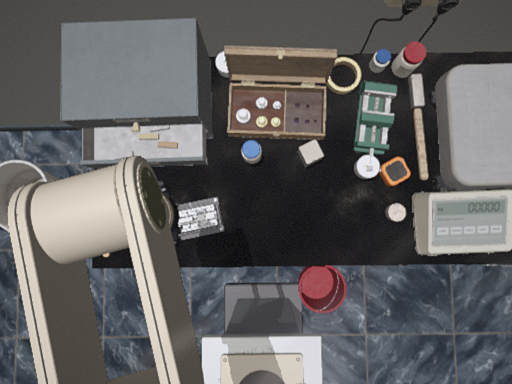

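The bar lies straight over the spine's end, from pivot (263,90) to pin (260,182). In the top view the jar (251,152), cube (311,152) and core slice (396,212) are where they started. Handing in.

```bash
python3 -c "
from bench import hand_in
print(hand_in())"
```

```text
the job is handed in; nothing more can be done
None
```

The comb is seated in the slot rack with the latch bar closed over the end of its spine. I handed the job in at about 24 s of the 67 s allowed; `hand_in()` gives no verdict.

- **Finding the slots:** From the wrist camera I put the rack's middle about 7–8 mm from the datum mark. I then matched the comb's spine end to the rack's end in a close view.
- **Seating:** The comb went down in 0.5–3 mm steps and slid in without touching the lands. First contact came at TCP z 56.4 mm, the height expected for fully home. The vertical reading rose by only about 5 N, well under the 40 N limit.
- **Latch:** I pushed the pin round with one finger from about 0.97 rad to nearly 0, with readings of only a few newtons.
- **Last checks:** All five plates looked seated and the bar lay along the mould's axis. The gripper was clear of everything, and the cube, jar and core slice appeared at the same pixels as at the start.
- **Disagreement:** Two measurements of where the comb sat along the gripper differed by about 1 mm. I settled it with the close comparison of spine and rack ends.

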